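# Set up the riveting block under the bench magnifier

### The arm

A 7-joint arm with a two-finger parallel gripper is mounted at the origin on a cart in front of the work surface, level with it; the furniture and walls round the work are solid. World frame = base frame: x ahead of the robot, y to its left, z up, the work surface at z = 0. Lengths are in mm, angles in rad, forces in N, time in s.
With the tool pointing down it reaches from about 400 to 875 mm from the base axis. Payload 4.4 kg.
Tool frame: the origin (TCP) lies at the very end of the fingers, on their centre line; the grasp point (between the pads) lies 19 mm behind it; y points along the fingers, z is the direction in which the jaws open and shut, and the axes are right-handed (so a half turn about y gives the same grasp; the last joint's range is limited). The gripper opens to 85 mm and grips with 20 to 120 N. Pads are 22 mm wide; open, the fingers measure 114 mm over their backs; the gripper's body (76 mm by 85 mm) begins 54 mm behind the grasp point. The pads swing forward as they close: fully open they stand 13 mm farther back than shut.
Start: joints at [-1.187, 0.628, 0.038, 1.517, -0.027, 0.996, -0.02], TCP at [282.59, 585.372, 231.313] pointing down, gripper open.
Joint ranges: [-3.06, 3.06], [-0.37, 2.12], [-1.25, 1.32], [0.18, 2.47], [-1.1, 4.24], [0.23, 1.98], [-2.94, 2.94]. Speed limits (rad/s): [2.57, 2.57, 3.14, 3.14, 3.14, 3.14, 3.14].

### API

Orientations are given as [roll, pitch, yaw] about the fixed x, y, z axes, in that order (R = Rz(yaw) Ry(pitch) Rx(roll)).
In Python, from cell import ctrl, imaging, finish_job gives the robot as it stands.
- The arm moves only by the shell command python3 -m inch 'ROWS'. ROWS is JSON, one flat list of numbers, 7 for each row, row after row: the opening, from 0 (shut) to 1 (fully open), then the shift along the tool's x, y, z in cm, then the turn, a rotation vector about the tool's x, y, z in degrees. A call has 1 to 12 rows; each row is the pose to reach, as a shift and turn from the pose commanded when the call began, along the tool's axes at that moment; what a row does not reach only later rows make up. A row lasts 1/10 s, in which the tool goes at most 50 mm and 8.59 degrees, less where a joint would pass 70% of its speed; a pose out of reach is approached as far as the arm can. A call with a gripper value outside its range is refused whole. The fingers move at their own pace and stop on an object; the grip force is fixed at half the most. Time passes only in rows, so rows that repeat a pose let the fingers close. It gives the time, the measured TCP pose, the force and the opening at its end, in the units of the state.
- ctrl.read_state(): the state, without advancing time (a new reading comes with each control period).
- imaging.get_image(name): name is "scene" or "top"; returns a dict with "img" (420x560x3 uint8, red, green, blue), "fx", "fy", "cx", "cy" (pixels), "R" (3x3) and "t" (3): a world point X has camera coordinates R X + t. Camera axes: x right, y down, z forward; pixel columns grow to the right and rows downward; lengths in mm; the calibration is good to about 2 mm. A picture is of the moment at which its call begins. There is no depth.
- finish_job(): hands the job in, once; it reports no verdict.
The state is a dict: "clock": time; "qpos": joint angles; "qd": joint speeds; "tau": joint torques, N m; "eef_pos": TCP position; "tool_rot": TCP orientation; "force": force on the tool from outside, world axes, zero at the start; "torque": the same for the moment, N m; "width": finger opening in mm.
Only numpy, scipy, OpenCV 4.12 (cv2) and the standard library are available. Lean on these libraries where they do the work, as an engineer would, in place of code of your own. Each camera call takes 0.05 s, during which the arm holds its last target.

### The job

Tip the standing steel riveting block over so that it lies flat on the grey mat with its holed face up. Then swing the bench magnifier round until its lens stands centred over the block's holes, so that all of them lie under the glass, and leave it there. Do not touch the lens glass, and leave the loose things round about where they are.

Things in the scene. Friction and masses are not known exactly. Their poses are not given: they have to be found in the camera images.
- bench_mat: Fixed grey rubber mat, 250 mm (its x) by 290 mm (its y), 3 mm thick; origin at the centre of its underside, which lies on the worktop.
- rivet_block: Loose steel block, 24 (x) by 56 (y) by 90 (z) mm, 0.7 to 0.95 kg, standing on one small end on the mat; origin at the centre of that end, z along its length. Its broad +x face has three rows of four graded holes and looks roughly towards the robot at the start; the opposite face is plain. It tips at a push of a few N near its top and falls by itself once it leans over 15 degrees.
- holed_face (a point): Centre of the block's holed face (surface), midway along its length; its x axis points out of the face. The hole field round it is 63 mm (z) by 41 mm (y).
- magnifier: Fixed foot of the bench magnifier: grey round foot, 128 mm diameter, with a post 18 mm thick; origin at the centre of the foot's underside on the worktop.
- post_axis (a point): Point on the vertical axis of the post at which the first link turns, 172 mm above the worktop. The knuckle's top stands 197 mm above the worktop.
- mag_shoulder (a joint): Angle (rad) of the first link on the post, about the vertical, positive anticlockwise seen from above; at 0 the first link points along the foot's own -x axis. Range -2.9 to 2.9. Stiff: about 0.35 N m turns it and it stays where it is left. The link is 200 mm long between its two vertical axes.
- mag_elbow (a joint): Angle (rad) of the second link to the first, about the vertical, positive anticlockwise seen from above; at 0 it points a quarter turn anticlockwise of the first link's direction, at -1.57 straight on. Range -2.6 to 1.03. Stiff: about 0.25 N m turns it and it stays where it is left. From the elbow axis to the lens centre it is 200 mm, to the knob 276 mm, all in one straight line.
- elbow_axis (a point): Point on the vertical axis of the elbow between the two links, 172 mm above the worktop. The knuckle's top stands 194 mm above the worktop.
- lens_center (a point): Centre of the round lens, 148 mm above the worktop; the lens lies level in a grey frame of 114 mm outer diameter, 14 mm thick (141 to 155 mm above the worktop), clear glass 102 mm across. The height does not change.
- lens_glass: The clear lens in the frame; origin at its centre. Not to be touched.
- lens_knob (a point): Middle of the upright black grip knob on the far edge of the lens frame, 76 mm from the lens centre, on the side away from the elbow. The knob is round, 17 mm thick, and stands free from 155 to 199 mm above the worktop; this point is 178 mm above it. It revolves freely on its own upright pin, so it can be pinched from above with the fingers set in any direction and they need not turn as the lens swings round.
- blower: Loose bystander: dust blower, red rubber bulb with a black nozzle, 53 mm thick, 116 mm tall, standing; origin at its underside.
- case_key: Loose bystander: steel key with a turned wooden handle, 132 mm long, lying; origin at its underside.
- brass_hammer: Loose bystander: small hammer with a wooden handle, 178 mm long, lying; origin at its underside.
- solvent_bottle: Loose bystander: brown bottle with a black cap, 46 mm thick, 96 mm tall, standing; origin at its underside.
- loupe: Loose bystander: black eye loupe, 38 mm across, 33 mm tall, standing; origin at its underside.

How it is judged (in metres and radians):
On the way, in this order (a step that is already met when the one before it is completed fails the run):
1. the block lies flat on the mat, holed face up (angle between holed_face's own x axis and vertical below 0.08 rad and height (world z) of holed_face below 0.032 m and x of holed_face in the frame of bench_mat between -0.125 and 0.125 m and y of holed_face in the frame of bench_mat between -0.145 and 0.145 m), for 0.2 s.
2. the lens stands over the block's holes (horizontal distance between lens_center and holed_face below 0.015 m), for 0.2 s.
At the end, for the whole second after the job is handed in: The block lies at rest on its plain face, holed face up (within 0.08 rad of level), its centre on the mat, and the lens stands still with its centre within 15 mm, seen from above, of the centre of the holed face (all of step 1 and horizontal distance between lens_center and holed_face below 0.015 m and linear speed of rivet_block below 0.02 m/s and velocity of joint mag_shoulder between -0.05 and 0.05 rad/s and velocity of joint mag_elbow between -0.05 and 0.05 rad/s); the robot touches nothing.
It fails at once if the lens glass is touched (contact force between anything else and lens_glass above 0.5 N).
It fails at once if a loose bystander is shifted by more than 40 mm (distance of any of blower, case_key, brass_hammer, solvent_bottle, loupe from where it was at the start of the episode above 0.04 m).
It also fails if it takes over 58 s, if anything falls off the work surface, if the arm or the gripper's body presses on something with over 40 N, if the wrist force passes 120 N, or if a joint passes its speed limit or range.

## Working session

There is one attempt and no reset: what is moved stays moved. The work goes in short steps, Python scripts to look and compute and a shell command to move; the robot and the scene stay as the last step left them, time stands still between calls to the robot, and variables do not carry over. Pictures are saved under pics/ and viewed, and the job is handed in when it is done.

```bash
mkdir -p pics; ls; python3 - <<'E'
from cell import ctrl, imaging
import cv2,pickle
s=ctrl.read_state();print(s)
for n in("scene","top"):
    d=imaging.get_image(n);cv2.imwrite(f"pics/{n}0.png",d["img"][:,:,::-1]);pickle.dump(d,open(f"{n}0.pkl","wb"))
    print(n,d["fx"],d["cx"],d["cy"],d["R"],d["t"])
E
```

```text
pics
{'clock': 0.0, 'qpos': array([-1.18680716,  0.62937872,  0.03843288,  1.51835254, -0.02700776,
        0.99628857, -0.01999815]), 'qd': array([-1.94984003e-03,  1.49634595e-03, -4.65102883e-05, -3.25648149e-04,
        1.06963159e-03,  2.45149177e-03, -8.70214502e-04]), 'tau': array([ 4.62803018e-04, -5.63410699e+01,  1.22599114e+00, -1.93440807e+01,
        1.09496748e-02,  1.05620432e-02,  9.18709333e-06]), 'eef_pos': array([282.30284649, 584.81060854, 230.37273791]), 'tool_rot': array([-1.57270576e+00, -1.47293928e-05, -4.49783836e-01]), 'force': array([ 0.00251486, -0.10076657,  1.21014077]), 'torque': array([-0.00776217, -0.01704392,  0.04592483]), 'width': 85.34602191040423}
scene 435.9465187798237 278.32072876881557 210.75876703586897 [[ 0.46181381 -0.88697577 -0.00140712]
 [-0.63520234 -0.32961708 -0.69847732]
 [ 0.61906865  0.32346028 -0.7156308 ]] [-279.6448338   421.75341564 1150.69005063]
top 428.5089968722666 282.81042299396194 208.56740225812726 [[ 0.01102419 -0.99993668  0.00225879]
 [-0.99648731 -0.01117364 -0.0829951 ]
 [ 0.08301508 -0.00133591 -0.9965474 ]] [ -13.62879381  566.30995243 1160.21122224]
```

View pics/scene0.png

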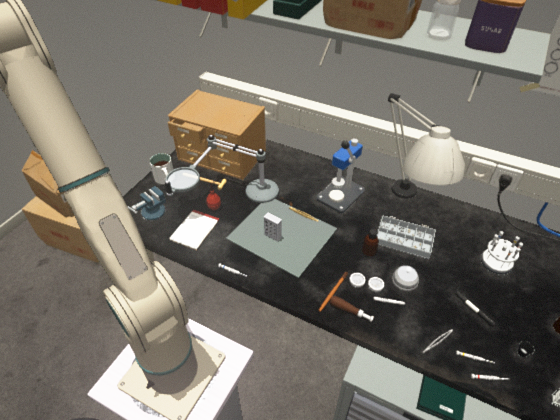

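View pics/top0.png

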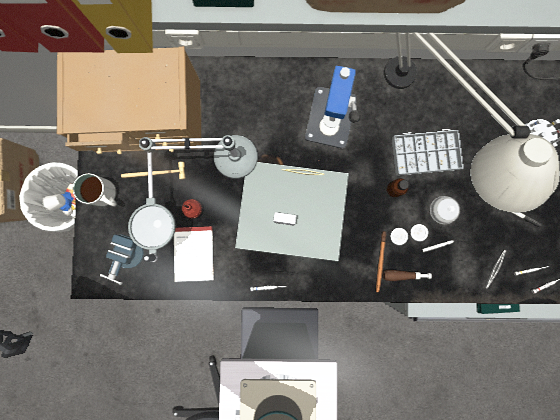

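The scene view shows the block standing on the mat at about (273,227), and the magnifier foot at (262,190). In the top view, the block top is at (286,218), the post at (235,150), the elbow at (146,144), the lens at (151,226) and the knob at about (151,257). I'll enlarge these areas to measure them.

```bash
cat > h.py <<'E'
import numpy as np,pickle
def ray(d,u,v,z):
    R=np.array(d["R"]);t=np.array(d["t"]);C=-R.T@t
    w=R.T@np.array([(u-d["cx"])/d["fx"],(v-d["cy"])/d["fy"],1]);return C+w*(z-C[2])/w[2]
def proj(d,X):
    c=np.array(d["R"])@np.array(X)+np.array(d["t"]);return np.array([d["fx"]*c[0]/c[2]+d["cx"],d["fy"]*c[1]/c[2]+d["cy"]])
E
python3 - <<'E'
import cv2
a=cv2.imread("pics/top0.png");s=cv2.imread("pics/scene0.png")
cv2.imwrite("pics/c1.png",cv2.resize(a[120:275,70:270],None,fx=4,fy=3.8,interpolation=cv2.INTER_CUBIC))
cv2.imwrite("pics/c2.png",cv2.resize(a[130:270,230:360],None,fx=4,fy=4,interpolation=cv2.INTER_CUBIC))
cv2.imwrite("pics/c3.png",cv2.resize(s[120:270,140:340],None,fx=4,fy=4,interpolation=cv2.INTER_CUBIC))
E
```

```text
(no output)
```

View pics/c1.png

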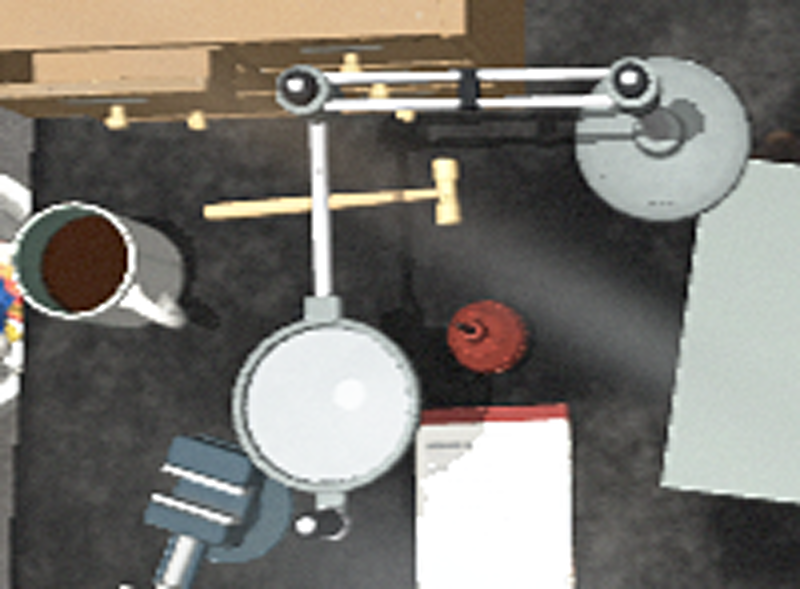

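View pics/c2.png

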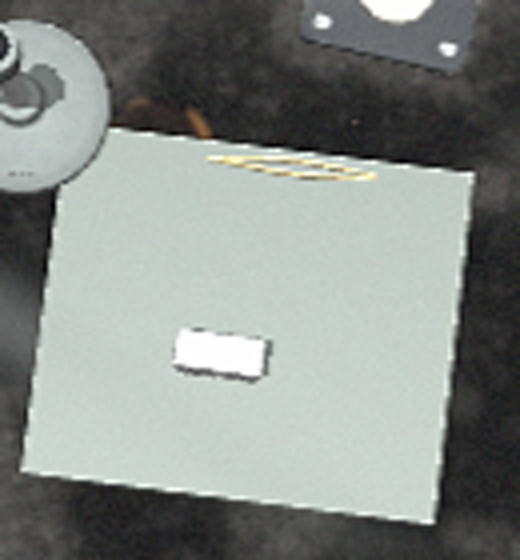

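View pics/c3.png

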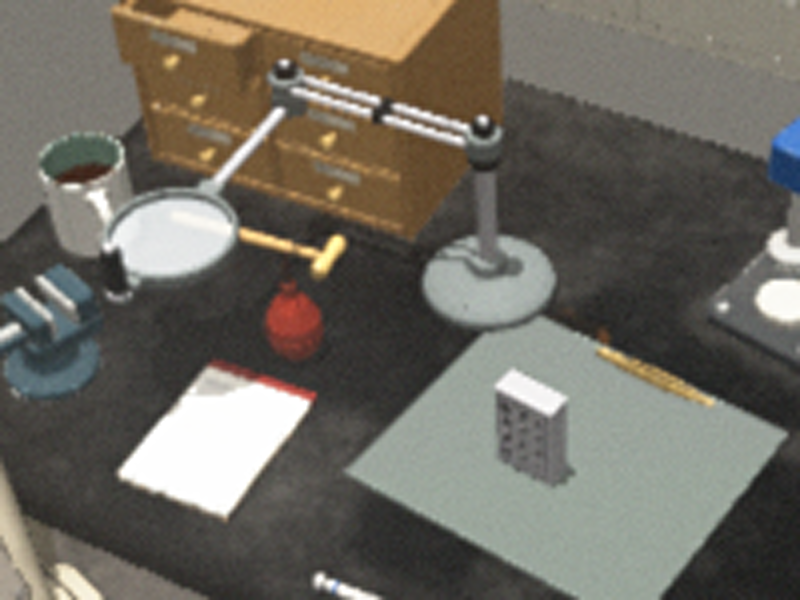

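```bash
python3 - <<'E'
import cv2,numpy as np
from h import *
T=pickle.load(open("top0.pkl","rb"));S=pickle.load(open("scene0.pkl","rb"))
hsv=cv2.cvtColor(T["img"],cv2.COLOR_RGB2HSV);g=cv2.cvtColor(T["img"],cv2.COLOR_RGB2GRAY)
# block top
m=((g>228)*255).astype('uint8');m[:, :255]=0;m[:,320:]=0;m[:200]=0;m[240:]=0
c=max(cv2.findContours(m,0,2)[0],key=cv2.contourArea);r=cv2.minAreaRect(c);print(r)
b=np.array([ray(T,*p,93)[:2] for p in cv2.boxPoints(r)]);print("block",ray(T,*r[0],93),b)
# mat
roi=T["img"].astype(int);m=((np.abs(roi-np.array([178,192,185])).max(2)<28)*255).astype('uint8');print(T["img"][240,300])
m[:, :232]=0;m[:,355:]=0;m[:158]=0;m[270:]=0
c=max(cv2.findContours(m,0,2)[0],key=cv2.contourArea);r=cv2.minAreaRect(c);print(r)
b=np.array([ray(T,*p,3)[:2] for p in cv2.boxPoints(r)]);print("mat",b.mean(0),b,np.linalg.norm(b-np.roll(b,1,0),axis=1))
print("post",ray(T,227.5,140.3,197),"elbow",ray(T,145,142.4,194),"lens",ray(T,151.3,226.6,155),"knob",ray(T,147.5,257.7,199), ray(T,152.5,257,157))
print("scene post",ray(S,140+483/4,120+130/4,197),ray(S,140+285/4,120+72/4,194),"lens",ray(S,140+172/4,120+234/4,150),"knob",ray(S,140+112/4,120+248/4,199))
print("scene block top",ray(S,140+532/4,120+393/4,93))
print("foot",ray(T,70+663/4,120+139/3.8,10), "tweez",ray(T,230+208/4,130+158/4,5),ray(T,230+375/4,130+177/4,5))
E
```

```text
((284.05999755859375, 217.57998657226562), (21.21320343017578, 8.7681245803833), 8.13010311126709)
block [537.20739131 -10.74025091  93.        ] [[529.50683528  18.02166801]
 [552.11920748  15.09236799]
 [544.91732222 -39.53725415]
 [522.32775447 -36.51707753]]
[201 211 203]
((291.70770263671875, 210.33848571777344), (103.4449691772461, 88.06465911865234), 7.125016689300537)
mat [564.49240183 -32.39274509] [[ 457.37428464  124.97603783]
 [ 704.54891574   99.01005872]
 [ 671.08941658 -192.19364228]
 [ 424.95699038 -161.36343464]] [288.16865628 248.53476685 293.11965741 248.05578593]
post [714.02952577 126.74067359 197.        ] elbow [707.36944478 324.32743801 194.        ] lens [507.6427242  313.80829596 155.        ] knob [433.52079059 306.59311476 199.        ] [433.8920544  307.60061703 157.        ]
scene post [698.7268459 115.4429519 197.       ] [693.47789412 313.02108909 194.        ] lens [508.66063885 308.76951516 150.        ] knob [431.62374793 300.79869972 199.        ]
scene block top [533.17730789 -18.44405685  93.        ]
foot [713.2815367  127.07373548  10.        ] tweez [678.78295119  -3.84329294   5.        ] [ 666.5607367  -121.94920642    5.        ]
```

```bash
python3 - <<'E'
from h import *
T=pickle.load(open("top0.pkl","rb"));S=pickle.load(open("scene0.pkl","rb"))
for n,X in dict(post=(714,127,197),postfoot=(714,127,10),elb=(707,324,194),lens=(508,312,148),knobtop=(432,307,199),knobbot=(432,307,155),block=(537,-13,93)).items():
    p=proj(S,X);print(n,p,"crop",(p-[140,120])*4)
print("S cam",-np.array(S["R"]).T@np.array(S["t"]))
# two-view triangulation
def tri(a,b):
    A=[];B=[]
    for d,(u,v) in((T,a),(S,b)):
        P=np.c_[d["R"],d["t"]]
        for k,f,c,w in((0,d["fx"],d["cx"],u),(1,d["fy"],d["cy"],v)):
            r=(w-c)/f*P[2]-P[k];A.append(r[:3]);B.append(-r[3])
    return np.linalg.lstsq(np.array(A),np.array(B),rcond=None)[0]
print(tri((227.5,140.3),(260.75,150.5)),tri((145,142.4),(211.2,137)))
print("lens",tri((151.3,226.6),(183,178.5)),"block",tri((285.3,218.2),(273,218.25)))
print("knobtop",tri((147.5,257.7),(168,181.5)))
E
```

```text
post [259.97152747 149.06926518] crop [479.88610988 116.27706074]
postfoot [261.55164027 189.15017537] crop [486.20656107 276.60070149]
elb [210.78468021 135.13407218] crop [283.13872084  60.53628872]
lens [182.18922972 178.77011525] crop [168.7569189  235.08046099]
knobtop [166.49082418 181.32298933] crop [105.96329674 245.29195731]
knobbot [169.01357241 191.50765919] crop [116.05428965 286.03063676]
block [272.06999917 216.92473685] crop [528.27999669 387.69894742]
S cam [-315.31353857 -481.22359265 1117.66094839]
[716.52814575 126.86416187 189.08819772] [710.59140087 327.28883692 182.5126867 ]
lens [509.45404322 313.45080801 147.90543428] block [536.59682659 -15.11592845  88.02563079]
knobtop [434.39895347 305.61044153 197.24471901]
```

```bash
cat >> h.py <<'E'
from scipy.spatial.transform import Rotation as Ro
def rows(st,targets):
    """targets: (x,y,z,yaw) -> cm shift, rotvec deg in tool axes"""
    p=np.array(st["eef_pos"]);R0=Ro.from_euler("xyz",st["tool_rot"])
    for x,y,z,yaw in targets:
        R=Ro.from_euler("xyz",[-np.pi/2,0,yaw])
        print((x,y,z),np.round(R0.inv().apply(np.array([x,y,z])-p)/10,2),np.round((R0.inv()*R).as_rotvec(degrees=True),2))
E
python3 - <<'E'
from h import *
from cell import ctrl
s=ctrl.read_state();print(s["clock"])
rows(s,[(400,295,250,-.13),(470,-5,235,-.13)])
E
```

```text
0.1
(400, 295, 250) [ 23.2   -1.91 -20.99] [ 9.000e-02 -1.832e+01 -1.000e-02]
(470, -5, 235) [ 42.54  -0.37 -44.96] [ 9.000e-02 -1.832e+01 -1.000e-02]
```

```bash
python3 -m inch '[0,5,-1,-5,0,-4,0, 0,10,-2,-10,0,-8,0, 0,16,-2,-15,0,-12,0, 0,20,-2,-18.5,0,-15,0, 0,23,-2,-21,0,-18.3,0, 0,26,-2,-25,0,-18.3,0, 0,29,-2,-29,0,-18.3,0, 0,32,-2,-33,0,-18.3,0, 0,35,-2,-36.5,0,-18.3,0, 0,38,-2,-40,0,-18.3,0, 0,41,-1,-43,0,-18.3,0, 0,42.5,-0.4,-45,0,-18.3,0]'; python3 -m inch '[0,0,0,0,0,0,0,0,0,0,0,0,0,0,0,0,0,0,0,0,0]'
python3 - <<'E'
from h import *
from cell import ctrl
s=ctrl.read_state();print(s["clock"],s["eef_pos"],s["tool_rot"])
rows(s,[(470,-5,235,-.13),(470,-5,76,-.13),(513,-11,76,-.13),(548,-16,76,-.13)])
E
```

```text
clock: 1.3
eef_pos: [464.7, 14.8, 238.8]
tool_rot: [-1.57, -0.001, -0.13]
force: [0.9, 0.6, 0.5]
width: -0.3
clock: 1.6
eef_pos: [463.8, 18.0, 238.5]
tool_rot: [-1.57, 0.001, -0.129]
force: [-0.6, 0.5, -0.2]
width: 0.0
1.6 [463.77574032  17.97139918 238.5255901 ] [-1.57010040e+00  6.59073203e-04 -1.28756747e-01]
(470, -5, 235) [ 0.91  0.35 -2.2 ] [-0.04  0.07 -0.04]
(470, -5, 76) [ 0.92 16.25 -2.21] [-0.04  0.07 -0.04]
(513, -11, 76) [ 5.26 16.25 -2.25] [-0.04  0.07 -0.04]
(548, -16, 76) [ 8.8  16.25 -2.3 ] [-0.04  0.07 -0.04]
```

```bash
python3 -m inch '[0,0.9,2,-2.2,0,0,0, 0,0.9,5,-2.2,0,0,0, 0,0.9,8,-2.2,0,0,0, 0,0.9,11,-2.2,0,0,0, 0,0.9,14,-2.2,0,0,0, 0,0.9,16.2,-2.2,0,0,0, 0,0.9,16.2,-2.2,0,0,0, 0,0.9,16.2,-2.2,0,0,0]'
python3 - <<'E'
from h import *
from cell import ctrl,imaging
import cv2
d=imaging.get_image("scene");cv2.imwrite("pics/s1.png",cv2.resize(d["img"][120:300,180:400,::-1],None,fx=3.3,fy=3.3,interpolation=2))
d=imaging.get_image("top");cv2.imwrite("pics/t1.png",cv2.resize(d["img"][130:280,220:360,::-1],None,fx=4,fy=4,interpolation=2))
E
```

```text
clock: 2.4
eef_pos: [470.2, -4.8, 76.9]
tool_rot: [-1.57, 0.001, -0.128]
force: [0.3, -0.2, 0.3]
width: -0.0
```

View pics/s1.png

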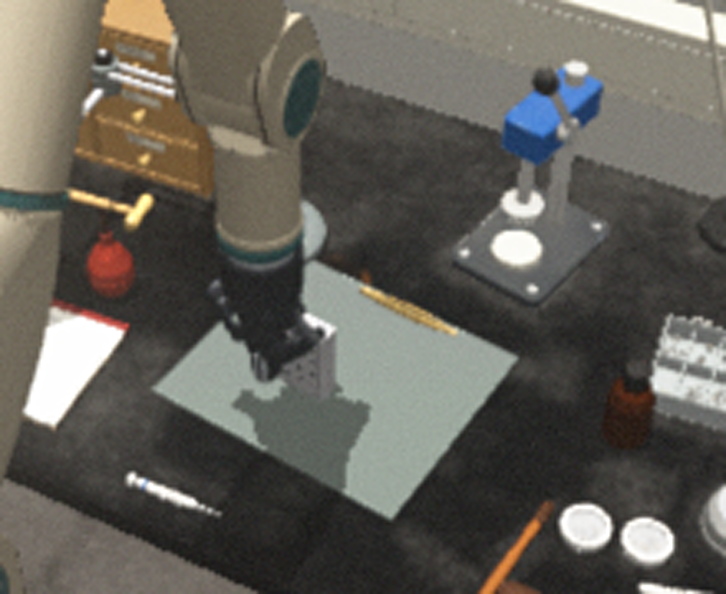

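View pics/t1.png

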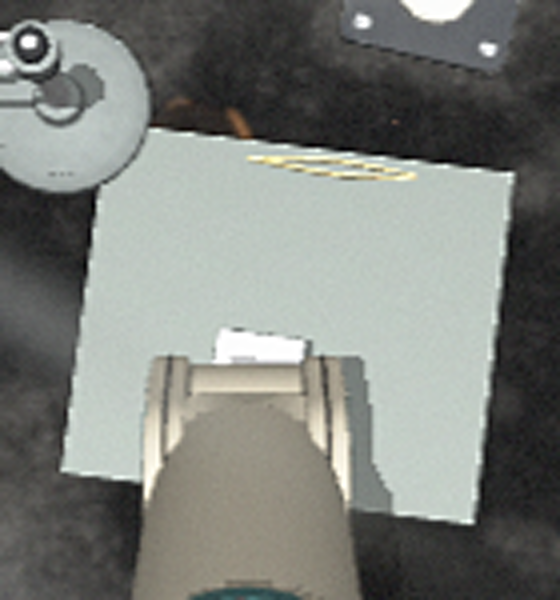

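The scene view shows the shut fingers in front of the block's face. The top view shows the block top at crop (262,345), in line with the fingers. Next I push.

```bash
python3 -m inch '[0,2,0,0,0,0,0, 0,3.5,0,0,0,0,0, 0,4.1,0,0,0,0,0, 0,4.7,0,0,0,0,0, 0,5.3,0,0,0,0,0, 0,5.9,0,0,0,0,0, 0,6.5,0,0,0,0,0]'
```

```text
clock: 3.2
eef_pos: [535.1, -14.8, 76.7]
tool_rot: [-1.571, -0.0, -0.13]
force: [-0.1, 0.2, 0.3]
width: -0.1
```

```bash
python3 -m inch '[0,0.5,0,0,0,0,0, 0,1,0,0,0,0,0, 0,1.5,0,0,0,0,0,0,1.5,0,0,0,0,0]'
python3 - <<'E'
from h import *
from cell import ctrl,imaging
import cv2
d=imaging.get_image("scene");cv2.imwrite("pics/s2.png",cv2.resize(d["img"][120:300,180:400,::-1],None,fx=3.3,fy=3.3,interpolation=2))
E
```

```text
clock: 3.6
eef_pos: [550.4, -16.8, 76.6]
tool_rot: [-1.571, -0.001, -0.131]
force: [-0.5, 0.8, -0.2]
width: 0.1
```

View pics/s2.png

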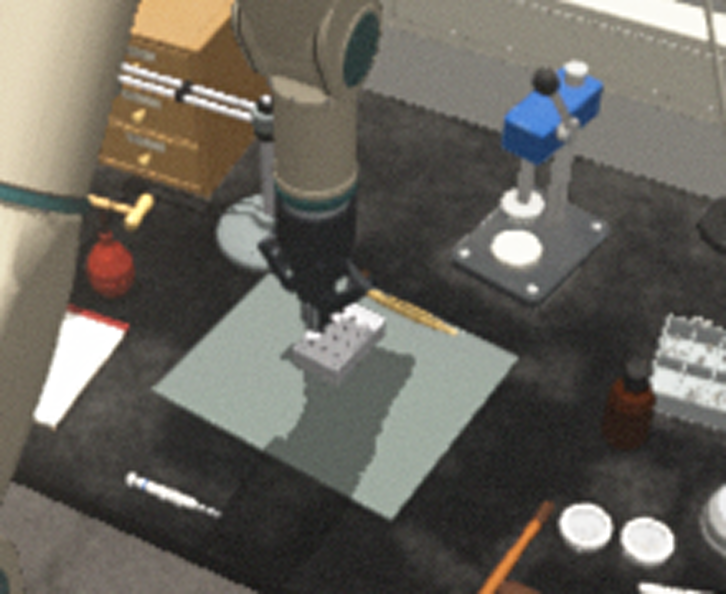

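The block now lies flat with its holes up, around crop (340,340). I'll lift, go towards the knob, then measure the block with the arm out of the way.

```bash
python3 - <<'E'
from h import *
from cell import ctrl
s=ctrl.read_state()
rows(s,[(500,-10,255,-.13),(433,200,265,-.13),(433,200,265,-.45)])
E
python3 -m inch '[0,-0.5,-4,0,0,0,0, 0,-1.5,-8,0,0,0,0, 0,-3,-12,0,0,0,0, 0,-4,-16,0,0,0,0, 0,-5,-18,0.1,0,0,0]'
```

```text
(500, -10, 255) [ -5.02 -17.85   0.02] [-0.   -0.03  0.  ]
(433, 200, 265) [-14.39 -18.85  19.97] [-0.   -0.03  0.  ]
(433, 200, 265) [-14.39 -18.85  19.97] [-0.   18.31  0.  ]
clock: 4.15
eef_pos: [500.5, -9.3, 259.9]
tool_rot: [-1.57, -0.004, -0.131]
force: [0.7, -0.2, 0.1]
width: -0.1
```

```bash
python3 -m inch '[0,-2,0,4.5,0,0,0, 0.3,-4,0,8.5,0,4,0, 0.5,-6,0,12.5,0,8,0, 0.5,-8,0,16.5,0,12,0, 0.5,-9.5,0,19.8,0,16,0, 0.5,-9.5,0,19.8,0,18.3,0]'
python3 - <<'E'
from h import *
from cell import ctrl,imaging
import cv2
for n in("scene","top"):
    d=imaging.get_image(n);pickle.dump(d,open(n+"3.pkl","wb"));x=d["img"][...,::-1]
    c=x[120:270,200:340] if n=="scene" else x[120:280,130:360]
    cv2.imwrite(f"pics/{n}3.png",cv2.resize(c,None,fx=3.4,fy=3.4,interpolation=2))
E
```

```text
clock: 4.75
eef_pos: [428.9, 205.3, 256.6]
tool_rot: [-1.569, 0.002, -0.443]
force: [1.4, -0.2, 1.0]
width: 43.1
```

View pics/scene3.png

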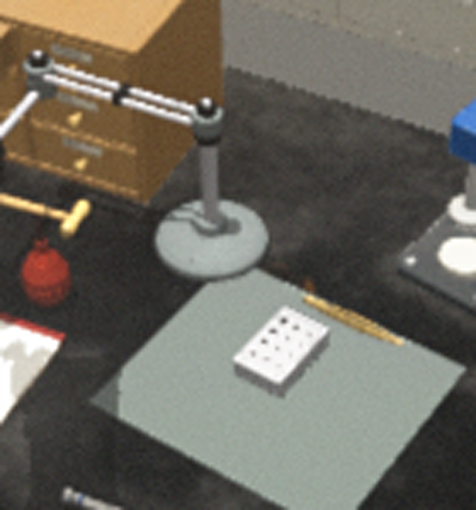

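View pics/top3.png

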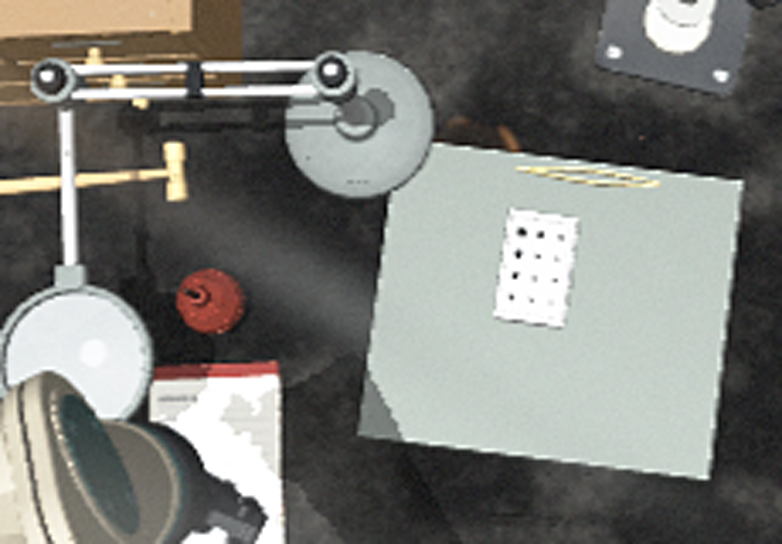

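The block lies flat, holes up: top crop corners are about (509,207), (580,215), (566,328) and (494,318). I'll compute its centre and the swing path.

```bash
cat > kin.py <<'E'
from h import *
A=np.array([714,127.])
def ik(P,L2):
    d=np.array(P)-A;r=np.hypot(*d);rel=np.arccos((r*r-200**2-L2**2)/(400*L2))
    a=np.arctan2(d[1],d[0])%(2*np.pi)-np.arctan2(L2*np.sin(rel),200+L2*np.cos(rel));return a,rel
def fk(a,rel,L2): return A+200*np.array([np.cos(a),np.sin(a)])+L2*np.array([np.cos(a+rel),np.sin(a+rel)])
E
python3 - <<'E'
from kin import *
import cv2
from cell import ctrl
T=pickle.load(open("top3.pkl","rb"));S=pickle.load(open("scene3.pkl","rb"))
g=cv2.cvtColor(T["img"],cv2.COLOR_RGB2GRAY)
m=((g>228)*255).astype('uint8');m[:, :262]=0;m[:,320:]=0;m[:178]=0;m[225:]=0
m=cv2.morphologyEx(m,cv2.MORPH_CLOSE,np.ones((5,5)));c=max(cv2.findContours(m,0,2)[0],key=cv2.contourArea);r=cv2.minAreaRect(c);print(r)
b=np.array([ray(T,*p,27)[:2] for p in cv2.boxPoints(r)]);print("block",b.mean(0),np.linalg.norm(b-np.roll(b,1,0),axis=1))
q=np.array([(509,207),(580,215),(566,328),(494,318)])/3.4+[130,120]
b=np.array([ray(T,*p,27)[:2] for p in q]);print("hand",b.mean(0))
q=np.array([(286,304),(330,332),(280,382),(235,355)])/3.4+[200,120]
b=np.array([ray(S,*p,27)[:2] for p in q]);print("scene",b.mean(0))
st=ctrl.read_state()
rows(st,[(433,307,250,-.45),(433,307,163,-.45)])
a0=ik((433,307),276);print(a0,fk(*a0,200))
E
```

```text
((287.2599792480469, 198.17999267578125), (20.647518157958984, 31.961227416992188), 8.130102157592773)
block [595.18198609 -19.30176854] [56.81238952 88.72633481 57.16493599 88.68533499]
hand [594.24699023 -21.39472605]
scene [593.35451178 -25.28640287]
(433, 307, 250) [-4.39  0.65  9.71] [ 0.03  0.18 -0.02]
(433, 307, 163) [-4.39  9.35  9.72] [ 0.03  0.18 -0.02]
(np.float64(1.5993985279467355), np.float64(1.6144242961566062)) [508.80183267 312.48472091]
```

```bash
python3 -m inch '[0.6,-2,0.5,4,0,0,0, 0.6,-4.4,1,8,0,0,0, 0.6,-4.4,2.5,9.7,0,0,0, 0.6,-4.4,2.5,9.7,0,0,0, 0.6,-4.4,2.5,9.7,0,0,0]'
python3 - <<'E'
from h import *
from cell import ctrl,imaging
import cv2
d=imaging.get_image("scene")
cv2.imwrite("pics/s4.png",cv2.resize(d["img"][120:240,120:270,::-1],None,fx=5,fy=5,interpolation=2))
d=imaging.get_image("top")
cv2.imwrite("pics/t4.png",cv2.resize(d["img"][180:300,90:240,::-1],None,fx=5,fy=5,interpolation=2))
rows(ctrl.read_state(),[(433,307,230,-.45),(433,307,163,-.45)])
E
```

```text
clock: 5.35
eef_pos: [434.2, 303.9, 231.2]
tool_rot: [-1.573, 0.0, -0.451]
force: [0.2, 0.2, -0.4]
width: 50.9
(433, 307, 230) [-0.29  0.2   0.22] [ 0.05 -0.15  0.03]
(433, 307, 163) [-0.3   6.9   0.23] [ 0.05 -0.15  0.03]
```

View pics/s4.png

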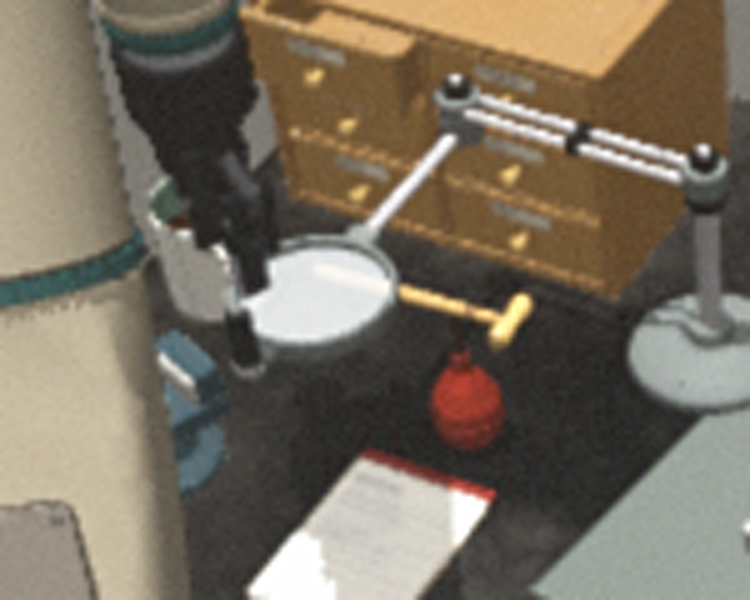

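View pics/t4.png

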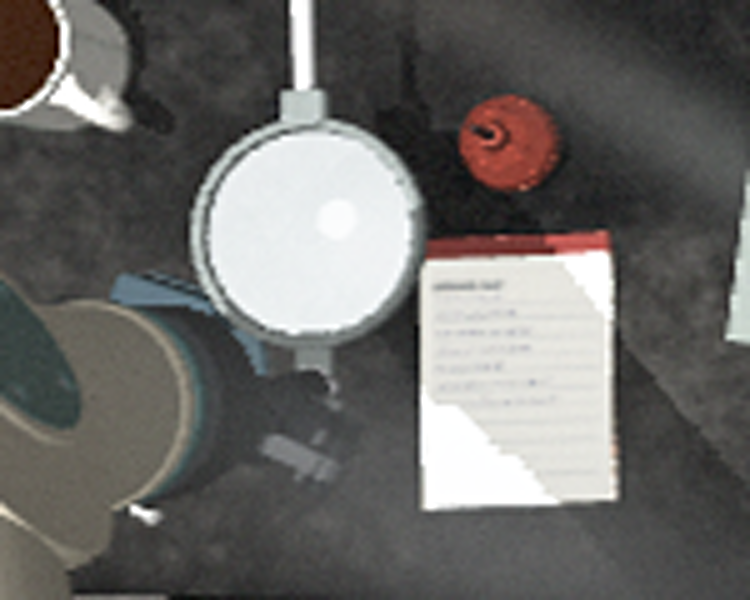

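The fingers are straddling the knob (scene crop about (243,320)), clear of the glass. I'll descend onto it.

```bash
python3 -m inch '[0.6,-0.3,1,0.2,0,0,0, 0.6,-0.3,2,0.2,0,0,0, 0.6,-0.3,3,0.2,0,0,0, 0.6,-0.3,4,0.2,0,0,0, 0.6,-0.3,5,0.2,0,0,0, 0.6,-0.3,6,0.2,0,0,0, 0.6,-0.3,6.6,0.2,0,0,0, 0.6,-0.3,6.6,0.2,0,0,0]'
python3 - <<'E'
from h import *
from cell import ctrl,imaging
import cv2
d=imaging.get_image("scene")
cv2.imwrite("pics/s5.png",cv2.resize(d["img"][130:220,130:220,::-1],None,fx=6,fy=6,interpolation=2))
E
```

```text
clock: 6.25
eef_pos: [431.8, 308.7, 164.6]
tool_rot: [-1.573, 0.001, -0.45]
force: [-0.5, 0.2, 0.2]
width: 51.5
```

View pics/s5.png

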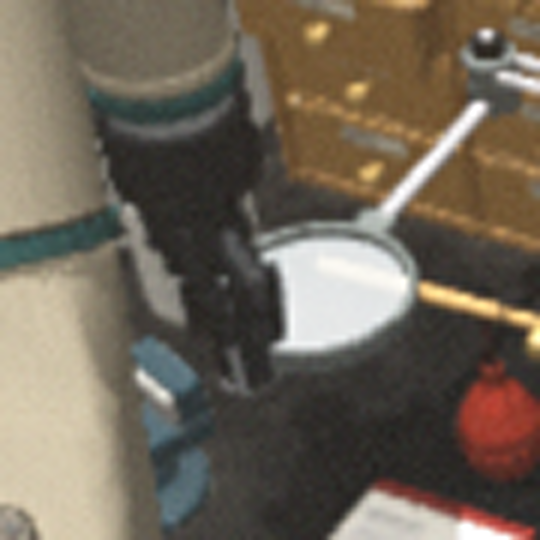

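```bash
python3 -m inch '[0.1,0,0,0,0,0,0,0,0,0,0,0,0,0,0,0,0,0,0,0,0,0,0,0,0,0,0,0,0,0,0,0,0,0,0,0,0,0,0,0,0,0]'
python3 - <<'E'
from kin import *
from cell import ctrl
s=ctrl.read_state();K=s["eef_pos"][:2];print(s["width"],K)
a0=ik(K,276);B=(594.5,-21);a1=ik(B,200);print(a0,a1,"elbow",a1[1]-np.pi/2)
z=s["eef_pos"][2]
pts=[fk(*(np.array(a0)+(np.array(a1)-a0)*t),276) for t in np.linspace(0,1,16)[1:]]
rows(s,[(*np.round(p,0),z,-.45) for p in pts])
E
```

```text
clock: 6.9
eef_pos: [432.6, 309.3, 166.1]
tool_rot: [-1.57, -0.0, -0.45]
force: [-0.3, -0.6, 5.3]
width: 15.4
15.404716076011951 [432.61498422 309.3210705 ]
(np.float64(1.6005314141691125), np.float64(1.6048382287525387)) (np.float64(2.957929784008515), np.float64(2.1504053710020874)) elbow 0.5796090442071908
(np.float64(419.0), np.float64(273.0), np.float64(166.11374780730395)) [ 0.35 -0.   -3.86] [-0.05  0.01  0.02]
(np.float64(410.0), np.float64(236.0), np.float64(166.11374780730395)) [ 1.15 -0.01 -7.59] [-0.05  0.01  0.02]
(np.float64(405.0), np.float64(199.0), np.float64(166.11374780730395)) [ 2.310e+00 -1.000e-02 -1.114e+01] [-0.05  0.01  0.02]
(np.float64(405.0), np.float64(163.0), np.float64(166.11374780730395)) [ 3.880e+00 -1.000e-02 -1.438e+01] [-0.05  0.01  0.02]
(np.float64(410.0), np.float64(127.0), np.float64(166.11374780730395)) [ 5.89e+00 -1.00e-02 -1.74e+01] [-0.05  0.01  0.02]
(np.float64(418.0), np.float64(92.0), np.float64(166.11374780730395)) [ 8.130e+00 -2.000e-02 -2.021e+01] [-0.05  0.01  0.02]
(np.float64(431.0), np.float64(60.0), np.float64(166.11374780730395
[... 362 characters left out ...]
1374780730395)) [ 1.939e+01 -2.000e-02 -2.743e+01] [-0.05  0.01  0.02]
(np.float64(512.0), np.float64(-43.0), np.float64(166.11374780730395)) [ 2.247e+01 -2.000e-02 -2.828e+01] [-0.05  0.01  0.02]
(np.float64(539.0), np.float64(-61.0), np.float64(166.11374780730395)) [ 2.568e+01 -2.000e-02 -2.872e+01] [-0.05  0.01  0.02]
(np.float64(566.0), np.float64(-75.0), np.float64(166.11374780730395)) [ 2.872e+01 -2.000e-02 -2.881e+01] [-0.05  0.01  0.02]
(np.float64(595.0), np.float64(-85.0), np.float64(166.11374780730395)) [ 3.177e+01 -1.000e-02 -2.845e+01] [-0.05  0.01  0.02]
(np.float64(624.0), np.float64(-91.0), np.float64(166.11374780730395)) [ 3.464e+01 -1.000e-02 -2.773e+01] [-0.05  0.01  0.02]
```

The knob is gripped (width 15.4 mm), so I swing along the path.

```bash
python3 -m inch '[0,0.1,0,-1,0,0,0, 0,0.3,0,-2.8,0,0,0, 0,0.6,0,-5,0,0,0, 0,1.1,0,-7.6,0,0,0, 0,1.7,0,-9.4,0,0,0, 0,2.3,0,-11.1,0,0,0, 0,3.1,0,-12.8,0,0,0, 0,3.9,0,-14.4,0,0,0, 0,4.9,0,-15.9,0,0,0, 0,5.9,0,-17.4,0,0,0, 0,7,0,-18.9,0,0,0, 0,8.1,0,-20.2,0,0,0]'
python3 - <<'E'
from kin import *
from cell import ctrl,imaging
import cv2
d=imaging.get_image("top")
cv2.imwrite("pics/t6.png",cv2.resize(d["img"][100:300,130:350,::-1],None,fx=3,fy=3,interpolation=2))
s=ctrl.read_state();print(s["eef_pos"],s["force"],s["torque"],s["width"])
p=[(431,60),(447,30),(466,2),(488,-22),(512,-43),(539,-61),(566,-75),(595,-85),(624,-91)]
rows(s,[(*q,166,-.45) for q in p])
E
```

```text
clock: 8.1
eef_pos: [417.4, 91.1, 166.0]
tool_rot: [-1.57, -0.001, -0.45]
force: [0.2, 1.5, 5.9]
width: 15.4
[418.14372745  88.02745219 166.06459789] [ 1.66135072 -2.15423807  5.78564391] [-0.14359193 -0.17165612  0.02580361] 15.437924032236296
(431, 60, 166) [ 2.38  0.01 -1.96] [ 0.04 -0.21  0.11]
(447, 30, 166) [ 5.14  0.02 -3.95] [ 0.04 -0.21  0.11]
(466, 2, 166) [ 8.07  0.03 -5.64] [ 0.04 -0.21  0.11]
(488, -22, 166) [11.1   0.03 -6.83] [ 0.04 -0.21  0.11]
(512, -43, 166) [14.18  0.04 -7.66] [ 0.04 -0.21  0.11]
(539, -61, 166) [17.39  0.04 -8.1 ] [ 0.04 -0.21  0.11]
(566, -75, 166) [20.43  0.05 -8.17] [ 0.04 -0.21  0.11]
(595, -85, 166) [23.48  0.06 -7.8 ] [ 0.04 -0.21  0.11]
(624, -91, 166) [26.35  0.06 -7.07] [ 0.04 -0.21  0.11]
```

View pics/t6.png

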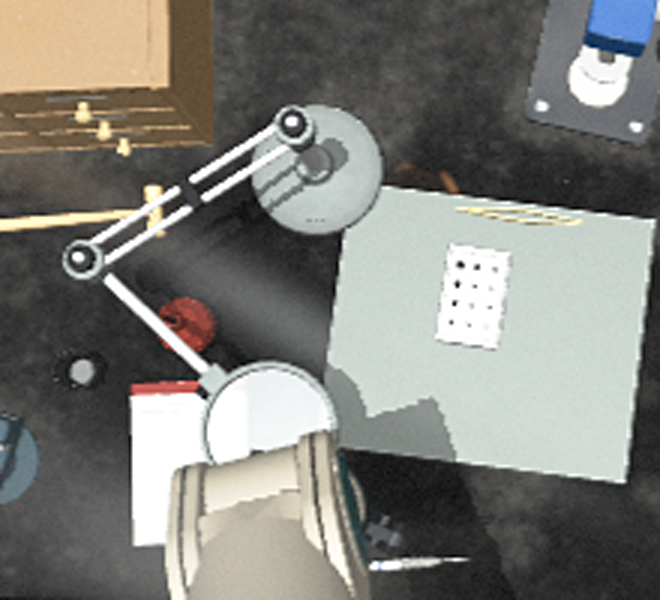

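The lens follows the knob, and the blower (185,325) is undisturbed beneath the links. I'll carry on.

```bash
python3 -m inch '[0,1.2,0,-1.1,0,0,0, 0,2.4,0,-2,0,0,0, 0,3.8,0,-3,0,0,0, 0,5.1,0,-4,0,0,0, 0,6.6,0,-4.8,0,0,0, 0,8.1,0,-5.6,0,0,0, 0,9.6,0,-6.3,0,0,0, 0,11.1,0,-6.8,0,0,0, 0,12.7,0,-7.3,0,0,0, 0,14.2,0,-7.7,0,0,0, 0,15.8,0,-7.9,0,0,0, 0,17.4,0,-8.1,0,0,0]'
python3 - <<'E'
from kin import *
from cell import ctrl,imaging
s=ctrl.read_state();print(s["eef_pos"],s["force"],s["torque"],s["width"])
p=[(566,-75),(595,-85),(624,-91)]
rows(s,[(*q,166,-.45) for q in p])
E
```

```text
clock: 9.35
eef_pos: [538.7, -56.9, 166.1]
tool_rot: [-1.57, 0.001, -0.45]
force: [-1.1, 1.8, 6.4]
width: 15.1
[538.69772149 -56.91027357 166.0916568 ] [-1.13984918  1.77900986  6.37766722] [0.31749264 0.2057741  0.01453341] 15.058516343585632
(566, -75, 166) [ 3.25  0.01 -0.44] [-0.03  0.   -0.03]
(595, -85, 166) [ 6.29  0.01 -0.08] [-0.03  0.   -0.03]
(624, -91, 166) [9.16 0.   0.64] [-0.03  0.   -0.03]
```

```bash
python3 -m inch '[0,1.6,0,-0.2,0,0,0, 0,3.2,0,-0.4,0,0,0, 0,4.7,0,-0.3,0,0,0, 0,6.3,0,-0.1,0,0,0, 0,7.6,0,0.2,0,0,0, 0,8.8,0,0.5,0,0,0, 0,9.2,0,0.6,0,0,0, 0,9.2,0,0.6,0,0,0,0,9.2,0,0.6,0,0,0]'
python3 - <<'E'
from kin import *
from cell import ctrl,imaging
import cv2
for n in("scene","top"):
    d=imaging.get_image(n);pickle.dump(d,open(n+"7.pkl","wb"));x=d["img"][...,::-1]
    c=x[120:270,180:360] if n=="scene" else x[120:280,180:360]
    cv2.imwrite(f"pics/{n}7.png",cv2.resize(c,None,fx=4,fy=3.7,interpolation=2))
E
```

```text
clock: 10.25
eef_pos: [624.8, -92.0, 166.2]
tool_rot: [-1.57, -0.002, -0.45]
force: [1.3, -0.4, 4.8]
width: 15.4
```

View pics/scene7.png

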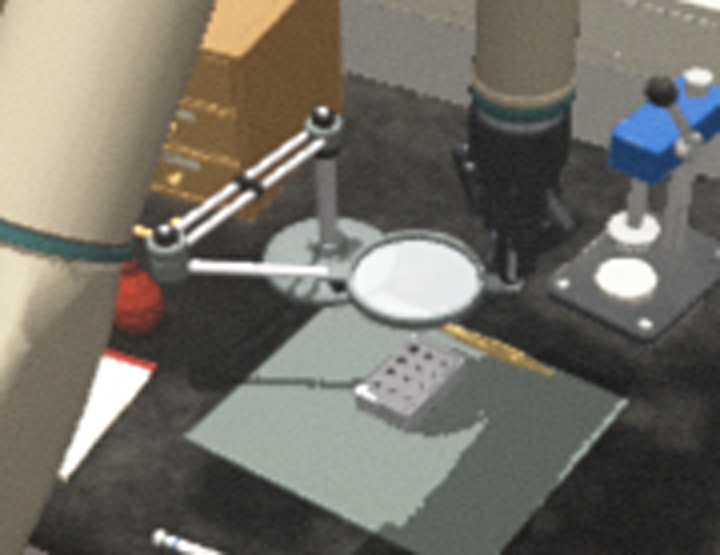

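View pics/top7.png

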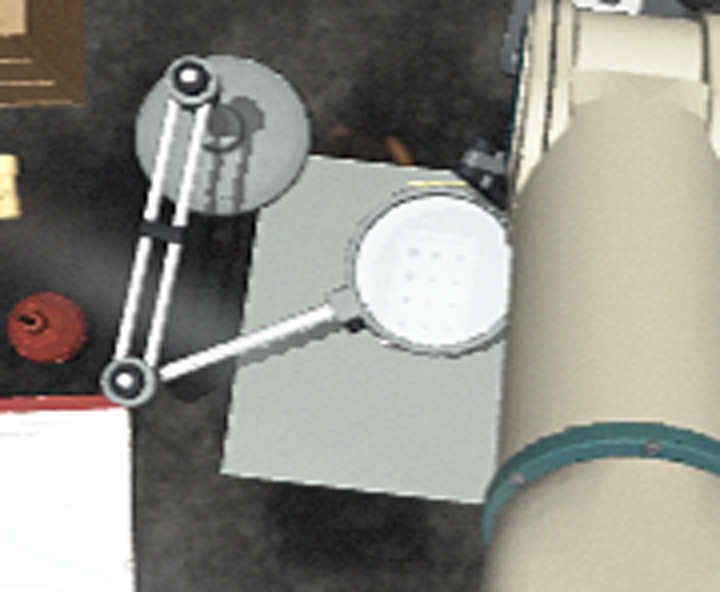

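```bash
python3 - <<'E'
from h import *
T=pickle.load(open("top7.pkl","rb"));S=pickle.load(open("scene7.pkl","rb"))
print("lens top",ray(T,290.8,193.5,150),"scene",ray(S,180+415/4,120+279/3.7,150))
print("block now", ray(T,180+436/4,120+285/3.7,27), ray(S,180+412/4,120+383/3.7,27))
for X in((593,-20,148),(593,-20,155)): print(proj(T,X),proj(S,X))
E
```

```text
lens top [593.51514508 -26.51305571 150.        ] scene [590.93383721 -27.50192309 150.        ]
block now [598.29962234 -24.06141367  27.        ] [581.77569272 -30.34453181  27.        ]
[288.15341845 193.77229215] [281.96299142 194.72071436]
[288.19516934 193.43849415] [281.97295396 193.14129173]
```

Rough measurements put the lens at about (593,-26) and the block at about (594,-21). I'll release, rise and measure with a clear view.

```bash
python3 -m inch '[0.2,0,0,0,0,0,0, 0.45,0,0,0,0,0,0, 0.45,0,0,0,0,0,0, 0.45,0,0,0,0,0,0, 0.45,0,0,0,0,0,0, 0.45,0,-2,0,0,0,0, 0.45,0,-4,0,0,0,0, 0.45,0,-7,0,0,0,0,0.45,0,-9,0,0,0,0]'
python3 -m inch '[0.45,2,0,-4,0,0,0, 0.45,3,0,-8,0,0,0, 0.45,3,0,-12,0,0,0, 0.45,3,0,-16,0,0,0, 0.45,3,0,-18,0,0,0, 0.45,3,0,-18,0,0,0]'
python3 - <<'E'
from cell import ctrl,imaging
import cv2,pickle
for n in("scene","top"):
    d=imaging.get_image(n);pickle.dump(d,open(n+"8.pkl","wb"));x=d["img"][...,::-1]
    c=x[140:250,210:360] if n=="scene" else x[130:250,200:350]
    cv2.imwrite(f"pics/{n}8.png",cv2.resize(c,None,fx=5,fy=5,interpolation=2))
E
```

```text
clock: 11.25
eef_pos: [624.8, -91.3, 257.4]
tool_rot: [-1.57, -0.001, -0.45]
force: [-0.1, 0.0, 0.0]
width: 38.5
clock: 11.85
eef_pos: [570.5, -271.2, 255.6]
tool_rot: [-1.574, 0.0, -0.457]
force: [1.3, 0.1, 0.2]
width: 38.2
```

View pics/scene8.png

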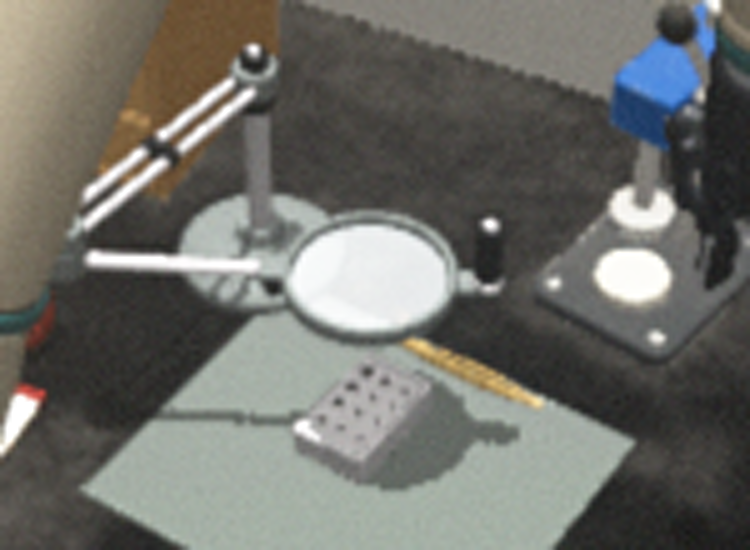

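View pics/top8.png

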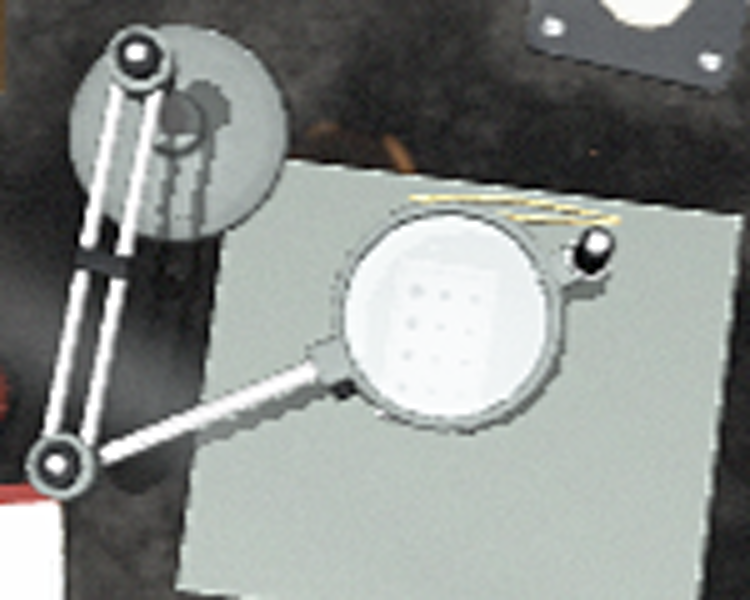

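```bash
python3 - <<'E'
from h import *
import cv2
for n,box in(("top",(255,165,325,225)),("scene",(260,175,312,215))):
    d=pickle.load(open(n+"8.pkl","rb"));g=cv2.cvtColor(d["img"],cv2.COLOR_RGB2GRAY)
    x0,y0,x1,y1=box
    for th in(205,215,222):
        m=np.zeros_like(g);m[y0:y1,x0:x1]=(g[y0:y1,x0:x1]>th)*255
        m=cv2.morphologyEx(m,cv2.MORPH_OPEN,np.ones((3,3)))
        c=max(cv2.findContours(m,0,1)[0],key=cv2.contourArea);h=cv2.convexHull(c);e=cv2.fitEllipse(h)
        w=np.array([ray(d,*p,150)[:2] for p in h[:,0]]);cc,r=cv2.minEnclosingCircle(w.astype('float32'))
        print(n,th,np.round(e[0],1),np.round(e[1],1),"ell@150",ray(d,*e[0],150)[:2],"circ",cc,r)
T=pickle.load(open("top8.pkl","rb"));S=pickle.load(open("scene8.pkl","rb"))
print("outer top",ray(T,290.4,193.6,150)[:2],"scene",ray(S,210+371/5,140+276/5,149)[:2])
print("knob",ray(T,200+600/5,130+238/5,199)[:2],"elbow",ray(T,200+57/5,130+462/5,194)[:2], "post",ray(T,200+138/5,130+51/5,197)[:2])
# block seen: scene corners
q=np.array([(373,351),(434,377),(362,466),(296,428)])/5+[210,140]
b=np.array([ray(S,*p,27)[:2] for p in q]);print("block scene",b.mean(0),b)
E
```

```text
top 205 [288.7 193. ] [39.8 40.1] ell@150 [594.78008931 -21.34086859] circ (595.1123046875, -21.600448608398438) 50.09226608276367
top 215 [288.7 192.9] [39.8 40.1] ell@150 [594.86134067 -21.33500674] circ (595.1123046875, -21.600448608398438) 50.09226608276367
top 222 [288.7 192.9] [39.6 40. ] ell@150 [595.07410926 -21.35253647] circ (595.1298828125, -21.785905838012695) 49.99386215209961
scene 205 [283.4 195.2] [20.4 31. ] ell@150 [591.29982268 -25.97428576] circ (591.3003540039062, -25.802780151367188) 49.84864044189453
scene 215 [283.2 195.2] [20.2 30.6] ell@150 [591.0950937  -25.46910971] circ (590.9517211914062, -25.266355514526367) 49.21062469482422
scene 222 [283.3 195.2] [19.7 30.3] ell@150 [591.07894812 -25.62623717] circ (590.9520263671875, -25.228134155273438) 49.18040466308594
outer top [593.25502383 -25.52594463] scene [593.38894303 -27.88377409]
knob [626.32845446 -94.28550702] elbow [517.63881085 160.78090647] post [714.27503138 126.50729724]
block scene [593.00783665 -25.90930318] [[640.72891315  -6.49890807]
 [637.72672637 -55.36239134]
 [541.85080953 -48.50996721]
 [551.72489753   6.7340539 ]]
```

The glass and block centres agree within about 2 mm in each view: top (595,-21.4) against (595,-19.3), scene (591.2,-25.6) against (593,-25.6). All twelve holes show through the glass, and the arm is clear of everything.

```bash
python3 -m inch '[0.45,0,0,0,0,0,0,0.45,0,0,0,0,0,0,0.45,0,0,0,0,0,0]'; python3 -c "
from cell import finish_job
print(finish_job())"
```

```text
clock: 12.25
eef_pos: [573.7, -265.0, 255.5]
tool_rot: [-1.57, 0.0, -0.448]
force: [-0.2, 0.2, 0.4]
width: 38.6
the job is handed in; nothing more can be done
None
```

I tipped the block over with the shut fingers, so it now lies on its plain face on the mat with the holes up. I then pinched the magnifier knob, swung the lens over the block, let go and moved the arm clear. The job was handed in at about 12 s, and no verdict was given.

**Last checks:**
- **Lens position:** within each view the lens centre lies about 2 mm from the block centre, against the 15 mm limit. The top view gives (595, -21) for the lens and (595, -19) for the block; the scene view gives (591, -26) and (593, -26).
- **Disagreement between views:** the two cameras differ from each other by about 4–6 mm. A hand-read lens outline came out at about (593, -26) to (593, -28), which would make the offset up to about 6 mm in the top view. I did not correct for this.
- **Contact:** the lens glass was not touched in any picture. The wrist force read near zero at the end, with the gripper well clear.
- **Bystanders:** the blower was clearly in place in the pictures during the swing. I did not measure the other loose things again afterwards, but nothing went near them.

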